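# Show the sealing dot behind a glued port to the inspection camera with a hand mirror

### The job

Draw the hand inspection mirror up out of the blue tool stand and hold its glass about 65 mm straight behind the orange sealing dot at the back of the port, level with the dot or slightly above it, turned and leaned so that the fixed camera, looking over the white cap, sees the dot reflected in the middle of the glass. Touch neither port nor station with arm or mirror, leave the camera arm at its angle and the other tools in the stand; finish while holding the mirror still in that place, in the air, without letting go.

Things in the scene. Friction and masses are not known exactly. Their poses are not given: they have to be found in the camera images.
- grip (a point): centre of the mirror's black square grip, 12 x 12 mm and 82 mm long along the handle. Its axes are the mirror's own: +z up the handle, away from the glass; +x out of the glass; +y across the glass. The whole mirror is 173 mm long and weighs about 60 g; the centre of the glass lies 106 mm below this point along the handle and 3 mm in front (+x) of it, glass and handle being parallel. The grip may be taken across either pair of sides.
- glass (a point): centre of the mirror's glass (30 mm wide, 36 mm tall, in a steel frame 34 x 40 x 5 mm at the lower end of the handle). z = outward normal of the reflecting face, y = up the handle, x = across.
- mark (a point): the orange sealing dot, 7 mm across, on the seam of the port on the side turned away from the camera, 97 mm above the bench. Axes of the station: +x level from the dot through the port towards the camera side, z up; so 'behind the port' is -x. The port is round, 40 mm across; its white cap ends 19 mm above the dot. A glass 10 mm above the level of the dot sees well over the cap.
- lens (a point): front of the camera's lens, 200 mm from the dot, on an arm that tilts about the level axis (y of the mark) through the dot. The camera (up to 46 mm thick) reaches 80 mm further out along the arm.
- aim (a point): a point in the air on the straight line from dot to lens, 42 mm from the dot. For a glass held about 65 mm behind the dot, the lens sees the dot in the middle of the glass when the normal through the centre of the glass passes through this point (equal angles of incidence and reflection).
- camera_arm (a joint): elevation of the camera arm above level, rad; stiffly clamped, 0.58 to 1.0 at the start.
- stand: blue tool stand fixed on the bench, 50 x 136 x 62 mm, origin under its centre, long side along y. The mirror stands upright, glass down and facing +x, in a slot 54 mm deep, 7 x 36 mm, at y = -35 mm; lift it straight up by 54 mm or more to clear the slot.
- pen: marker pen with white body and blue cap standing in the stand at y = +30 mm, top 136 mm above the bench; not to be disturbed.
- gauge: green-handled plug gauge standing in the stand at y = +52 mm, top 96 mm above the bench; not to be disturbed.
- station: inspection station fixed on the bench: aluminium base plate 170 x 120 x 12 mm, white nest with the port, pillar and camera arm. Origin on the bench under the axis of the port; +x towards the camera side. At y = +48 to +91 mm stand the foot of the camera arm, its pillar and clamping knob, up to 118 mm high.
There are look-alikes about, which are no part of the job. There is more than one size of the part that bears grip; the job needs the smaller.

How it is judged:
On the way:
1. the mirror is drawn up out of its slot, held by the fingers, clear of the stand (height (world z) of glass above 0.085 m and contact force between the fingers and mirror above 1 N and contact force between mirror and stand below 0.1 N), for 0.2 s.
At the end, for the whole second after the job is handed in: Only the fingers hold the mirror, still, in the air; glass 47 to 83 mm behind the dot, within 20 mm sideways, 6 mm below to 30 mm above it, its centre normal passing within 8 mm across and along of the aim point, so that the lens sees the dot near the middle of the glass (contact force between the fingers and mirror above 1 N and contact force between mirror and station below 0.1 N and contact force between mirror and stand below 0.1 N and x of glass in the frame of mark between -0.083 and -0.047 m and y of glass in the frame of mark between -0.02 and 0.02 m and z of glass in the frame of mark between -0.006 and 0.03 m and z of aim in the frame of glass above 0.05 m and x of aim in the frame of glass between -0.008 and 0.008 m and y of aim in the frame of glass between -0.008 and 0.008 m and linear speed of mirror below 0.02 m/s and angular speed of mirror below 0.15 rad/s); the arm keeps its last pose, push and grip.
It fails at once if the camera arm is shifted from its angle (distance of lens from where it was at the start of the episode above 0.008 m).
It fails at once if the mirror knocks against the port or its station (contact force between mirror and station above 1 N).
It fails at once if the arm or fingers touch the station (contact force between any of the arm, the fingers and station above 1 N).
It fails at once if the pen or the gauge is moved in the stand (distance of any of pen, gauge from where it was at the start of the episode above 0.02 m).
It also fails if it takes over 32 s, if anything falls off the work surface, if the arm or the gripper's body presses on something with over 40 N, if the wrist force passes 120 N, or if a joint passes its speed limit or range.

### The arm

A 7-joint arm with a two-finger parallel gripper is mounted at the origin on a cart in front of the work surface, level with it; the furniture and walls round the work are solid. World frame = base frame: x ahead of the robot, y to its left, z up, the work surface at z = 0. Lengths are in m, angles in rad, forces in N, time in s.
With the tool pointing down it reaches from about 0.4 to 0.85 m from the base axis. Payload 4.5 kg.
Tool frame: the origin (TCP) lies between the finger pads; the fingertips stand 11 mm ahead of it and the grasp point (between the pads) lies 8 mm behind it (r.tip_reach is the distance from the TCP to the fingertips, in m); x points along the fingers, y is the direction in which the jaws open and shut, and the axes are right-handed (so a half turn about x gives the same grasp; the last joint's range is limited). The gripper opens to 88 mm and grips with 3 to 60 N. Pads are 18 mm wide; open, the fingers measure 123 mm over their backs; the gripper's body (75 mm by 187 mm) begins 45 mm behind the grasp point.
Start: joints at [1.271, 0.689, -0.195, 1.565, 0.157, 0.902, -0.215], TCP at [0.205, -0.591, 0.211] pointing down, gripper open.
Joint ranges: [-3.01, 3.01], [-0.46, 2.08], [-1.47, 1.51], [0.13, 2.56], [-1, 4.14], [0.04, 2.09], [-2.66, 2.66]. Speed limits (rad/s): [2.57, 2.57, 3.14, 3.14, 3.14, 3.14, 3.14].

### API

Orientations are given as a unit quaternion [x, y, z, w].
In Python, from plant import r gives the robot as it stands.
- The arm moves only by the tool drive_tool, never from a script. Its argument "deltas" is a list of rows, each a list of 3 entries, a list of its own where there are three numbers: the turn, a rotation vector about the tool's x, y, z in degrees, then the shift along the tool's x, y, z in cm, then the finger opening in cm, from 0 to 8.81. A call has 1 to 12 rows; each row shifts and turns the commanded pose from where the row before left it, along the tool's axes as they then stand; what a row does not reach is not made up. A row lasts 1/12 s, in which the tool goes at most 41.7 mm and 7.16 degrees, less where a joint would pass 70% of its speed; a pose out of reach is approached as far as the arm can. A call is refused whole if a number of a shift passes 4.17 or a number of a turn 7.16, either way. A call with a gripper value outside its range is refused whole. The fingers move at their own pace and stop on an object; "force" is the grip in N (left out, the last holds). Time passes only in rows, so rows that do not move let the fingers close. It gives the time, the measured TCP pose, the force and the opening at its end, in the units of the state.
- r.get_state(): the state, without advancing time (a new reading comes with each control period).
- r.snapshot(name): name is "scene" or "top" or "wrist"; returns a dict with "color" (480x640x3 uint8, red, green, blue), "fov_y" (degrees; the focal length in pixels is half the picture's height over the tangent of half this angle, whatever the lens; pixels are square), "cx", "cy" (the principal point, pixels), "extrinsics" (4x4, takes a point from world to camera coordinates); the wrist camera has in their place "tool_from_camera" (4x4, takes a point from camera to tool coordinates, whose origin is the TCP and whose axes are the tool frame's). Camera axes: x right, y up, looking along -z (the intrinsics and any distortion apply to the point x, -y, -z); pixel columns grow to the right and rows downward; lengths in m; the calibration is good to about 2 mm. A picture is of the moment at which its call begins: read the wrist's pose just before it. There is no depth.
- r.finish_job(): hands the job in, once; it reports no verdict.
The state is a dict: "clock": time; "q": joint angles; "qd": joint speeds; "joint_torque": joint torques, N m; "tool_pos": TCP position; "eef_rot": TCP orientation; "contact_force": force on the tool from outside, world axes, zero at the start; "moment": the same for the moment, N m; "opening": opening from 0.0 (shut) to 1.0 (fully open).
Only numpy, scipy, OpenCV 4.12 (cv2) and the standard library are available. Lean on these libraries where they do the work, as an engineer would, in place of code of your own. Each camera call takes 0.05 s, during which the arm holds its last target. There are 200 camera calls.

## Working session

There is one attempt and no reset: what is moved stays moved. The work goes in short steps, Python scripts to look and compute and a tool call to move; the robot and the scene stay as the last step left them, time stands still between calls to the robot, and variables do not carry over. Pictures are saved under pics/ and viewed, about 8 in all and at most 12, crops included, and the job is handed in when it is done.

Besides the shell and the picture viewer there is one more tool, called after "Call:" in YAML: its name, and indented under it one key for each argument. drive_tool: Moves the arm, as the interface text tells. Its arguments: {"type":"object","properties":{"deltas":{"type":"array","items":{"type":"array"}},"force":{"type":"number"}},"required":["deltas"]}

```bash
ls; mkdir -p pics; python3 - <<'E'
from plant import r
import cv2,numpy as np,pickle
print(r.get_state(), r.tip_reach)
d={}
for n in("scene","top","wrist"):
    s=r.snapshot(n); d[n]=s; cv2.imwrite(f"pics/{n}0.png",s["color"][:,:,::-1])
    print(n,{k:v for k,v in s.items() if k!="color"})
pickle.dump(d,open("s0.pkl","wb"))
E
```

```text
pics
{'clock': 0.0, 'q': array([ 1.27080489,  0.68993358, -0.19447915,  1.56635019,  0.15730083,
        0.90253089, -0.21510698]), 'qd': array([-1.59945048e-04,  3.45881192e-04,  8.52536265e-04, -9.19920887e-05,
        1.11446061e-03, -8.80057860e-04, -2.81318527e-04]), 'joint_torque': array([ 1.66017999e-04, -5.27568305e+01, -1.26660537e+00, -1.53429508e+01,
       -5.25419740e-02,  6.42418177e-03,  1.45852537e-04]), 'tool_pos': array([ 0.20446782, -0.58987486,  0.21023903]), 'eef_rot': array([-0.69711327, -0.11811059,  0.69744342, -0.11685743]), 'contact_force': array([-0.79196473, -0.25511518, -0.59633053]), 'moment': array([-0.02614485,  0.0409435 ,  0.00164458]), 'opening': 1.002560663439372} 0.011
scene {'fov_y': 44.74943037591699, 'cx': 321.65087057633303, 'cy': 233.03699372973134, 'extrinsics': array([[-0.59109719, -0.80659401,  0.00319524,  0.47959613],
       [ 0.54378476, -0.39557037,  0.74015013, -0.28008673],
       [-0.59573672,  0.43923819,  0.67243407, -0.73526913],
       [ 0.        ,  0.        ,  0.        ,  1.        ]])}
top {'fov_y': 56.222535018044546, 'cx': 316.57732628267536, 'cy': 245.88223283337686, 'extrinsics': array([[-0.01977968, -0.99977821, -0.00723097,  0.23786249],
       [ 0.98093475, -0.02080436,  0.19322058, -0.5438943 ],
       [-0.19332816, -0.00327127,  0.9811287 , -0.84390143],
       [ 0.        ,  0.        ,  0.        ,  1.        ]])}
wrist {'fov_y': 59.26199736344078, 'cx': 316.0800573903319, 'cy': 238.0524874257325, 'tool_from_camera': array([[ 6.06429961e-04,  2.54874275e-01, -9.66974010e-01,
        -1.73490337e-01],
       [ 9.99999538e-01,  5.66395661e-04,  7.76431793e-04,
        -7.01575982e-04],
       [ 7.45582374e-04, -9.66974034e-01, -2.54873814e-01,
        -6.62463561e-02],
       [ 0.00000000e+00,  0.00000000e+00,  0.00000000e+00,
         1.00000000e+00]])}
```

View pics/scene0.png

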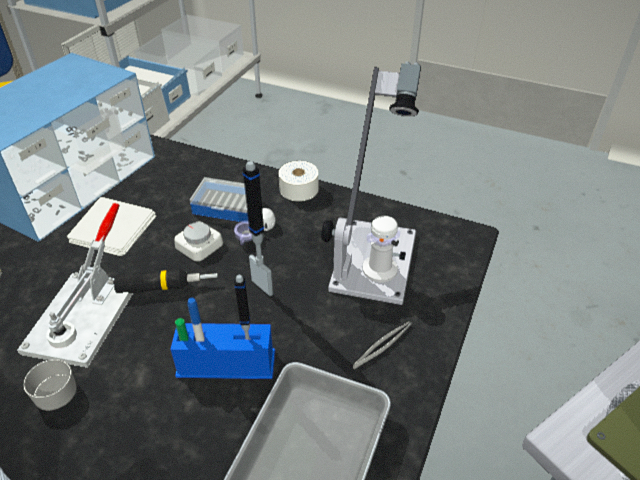

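View pics/top0.png

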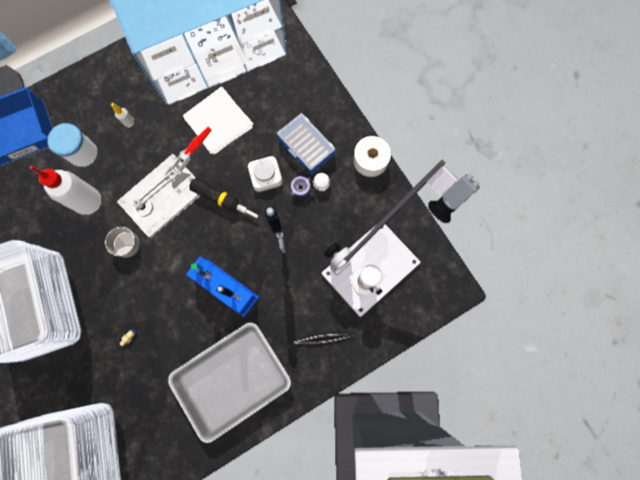

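Scene: the candidates for the mirror are the short one in the blue stand (grip about 241,290) and the large look-alike standing free (grip about 253,200, glass 260,275). The job needs the smaller one, in the blue stand. The station is at about (380,255), with the camera at (405,90). Next is one close crop to check this.

```bash
cat > h.py <<'E'
import numpy as np, cv2, pickle
from scipy.spatial.transform import Rotation as R
def ray(s,u,v,T=None):
    f=240/np.tan(np.radians(s["fov_y"]/2)); d=np.array([(u-s["cx"])/f,-(v-s["cy"])/f,-1.])
    if T is None: T=np.linalg.inv(s["extrinsics"])
    return T[:3,3],T[:3,:3]@d
def onz(s,u,v,z,T=None):
    o,d=ray(s,u,v,T); return o+d*(z-o[2])/d[2]
def cross(*rs):  # least-squares meeting point, residual
    A=0;b=0
    for o,d in rs:
        d=d/np.linalg.norm(d);P=np.eye(3)-np.outer(d,d);A=A+P;b=b+P@o
    p=np.linalg.solve(A,b)
    return p,[np.linalg.norm(np.cross(p-o,d/np.linalg.norm(d))) for o,d in rs]
def proj(s,p):
    f=240/np.tan(np.radians(s["fov_y"]/2)); c=s["extrinsics"]@np.r_[p,1]
    return s["cx"]-f*c[0]/c[2], s["cy"]+f*c[1]/c[2]
def wristT(s,st):
    T=np.eye(4);T[:3,:3]=R.from_quat(st["eef_rot"]).as_matrix();T[:3,3]=st["tool_pos"]
    return T@s["tool_from_camera"]
E
python3 - <<'E'
from h import *
d=pickle.load(open("s0.pkl","rb"))
def crop(n,x,y,w,h,k): return cv2.resize(d[n]["color"][y:y+h,x:x+w,::-1],(w*k,h*k),interpolation=cv2.INTER_CUBIC)
a=crop("scene",160,230,130,150,3); b=crop("scene",310,205,130,150,3)
c=crop("top",175,235,130,100,3); e=crop("top",310,200,130,120,3)[:300]
cv2.imwrite("pics/m.png",np.vstack([np.hstack([a,b])[:300],np.hstack([c,e])]))
for n in("scene","top"):
    hsv=cv2.cvtColor(d[n]["color"],cv2.COLOR_RGB2HSV)
    m=cv2.inRange(hsv,(110,150,60),(125,255,255))
    cs,_=cv2.findContours(m,0,2)
    for q in cs:
        if cv2.contourArea(q)>400: print(n,cv2.contourArea(q),cv2.minAreaRect(q),cv2.approxPolyDP(cv2.convexHull(q),4,True)[:,0].tolist())
t=d["top"]
for u,v in [(323,275),(360,312),(418,262),(383,228)]: print(onz(t,u,v,.012))
E
```

```text
[0.49530326 0.21475145 0.012     ]
[0.41805969 0.14125463 0.012     ]
[0.5183624  0.01703652 0.012     ]
[0.5923504  0.08607827 0.012     ]
```

View pics/m.png

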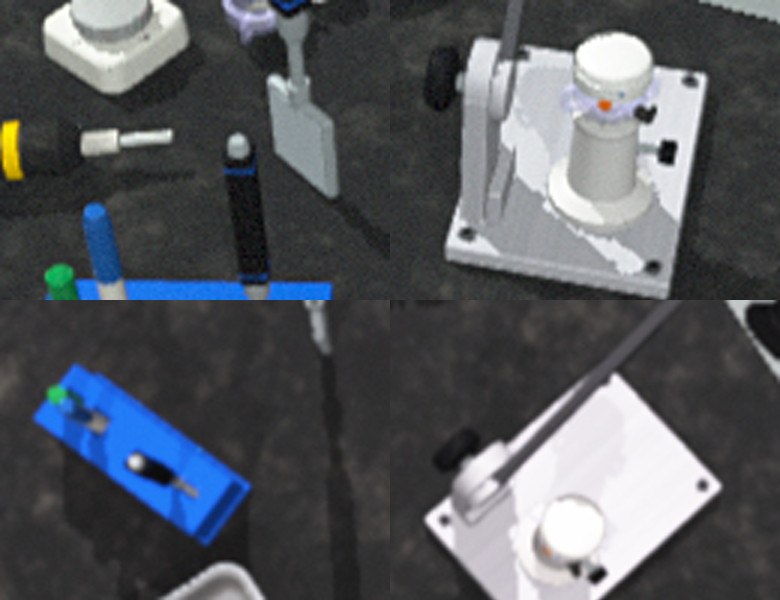

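The crop shows the small mirror in the stand: grip tip at scene (239,277) and top (221,289). The orange dot is at scene (382,240) and top (362,283). The large mirror stands free. Now for the measurements.

```bash
python3 - <<'E'
from h import *
d=pickle.load(open("s0.pkl","rb")); s,t=d["scene"],d["top"]
for n in("scene","top"):
    hsv=cv2.cvtColor(d[n]["color"],cv2.COLOR_RGB2HSV)
    m=cv2.inRange(hsv,(100,190,60),(125,255,255))
    cs,_=cv2.findContours(m,0,2)
    for q in cs:
        if cv2.contourArea(q)>400: 
            p=cv2.approxPolyDP(cv2.convexHull(q),3,True)[:,0]; print(n,p.tolist())
    o=cv2.inRange(hsv,(3,150,120),(18,255,255)); N,_,S,C=cv2.connectedComponentsWithStats(o)
    for i in range(1,N): print(" orange",C[i].round(1),S[i][4])
m=cv2.inRange(cv2.cvtColor(t["color"],cv2.COLOR_RGB2HSV),(0,0,150),(180,50,255)); m[:, :310]=0;m[:,430:]=0;m[:215]=0;m[330:]=0
cs,_=cv2.findContours(m,0,2); q=max(cs,key=cv2.contourArea)
for e in (cv2.approxPolyDP(cv2.convexHull(q),5,True)[:,0]): print("plate",e,onz(t,*map(float,e),.012).round(4))
P=lambda a,b:print(*cross(ray(s,*a),ray(t,*b)))
print("tip");P((239.3,277.3),(220.7,289))
print("dot");P((381.7,239.7),(361.7,282.7))
print("lens");P((404,109),(440,212))
cr=lambda n,x,y,w,h,k: cv2.resize(d[n]["color"][y:y+h,x:x+w,::-1],(w*k,h*k),interpolation=cv2.INTER_CUBIC)
cv2.imwrite("pics/m2.png",np.hstack([cr("scene",360,50,70,80,5),cr("top",420,150,70,80,5)]))
E
```

```text
scene [[175, 330], [186, 323], [269, 324], [274, 349], [272, 377], [177, 377], [171, 351]]
 orange [113. 208.] 1
 orange [116.5 208.5] 2
 orange [109.7 212.5] 6
 orange [113. 212.] 1
 orange [113.5 216.5] 2
 orange [110. 218.] 1
 orange [105.6 223.4] 14
 orange [111. 220.] 1
 orange [108.  222.5] 2
 orange [110. 223.] 1
 orange [103.9 229.9] 10
 orange [108.  228.7] 3
 orange [101. 232.] 1
 orange [ 99. 235.] 1
 orange [101. 234.] 1
 orange [103. 234.] 1
 orange [104. 239.] 1
 orange [381.1 239.9] 8
top [[199, 257], [257, 296], [243, 316], [187, 275]]
top [[27, 89], [43, 105], [50, 126], [46, 145], [1, 154], [0, 98]]
plate [386 225] [0.5987 0.0794 0.012 ]
plate [419 263] [0.5162 0.0151 0.012 ]
plate [359 315] [0.4121 0.1435 0.012 ]
plate [322 272] [0.5016 0.2167 0.012 ]
plate [336 253] [0.5409 0.1866 0.012 ]
tip
[0.45300404 0.38869268 0.18027884] [np.float64(0.000380999082265532), np.float64(0.0003809990822656868)]
dot
[0.46674909 0.14234515 0.09821171] [np.float64(0.0019298078770367906), np.float64(0.0019298078770365974)]
lens
[0.56295677 0.02662603 0.23760207] [np.float64(0.0008855652466752675), np.float64(0.0008855652466752637)]
```

View pics/m2.png

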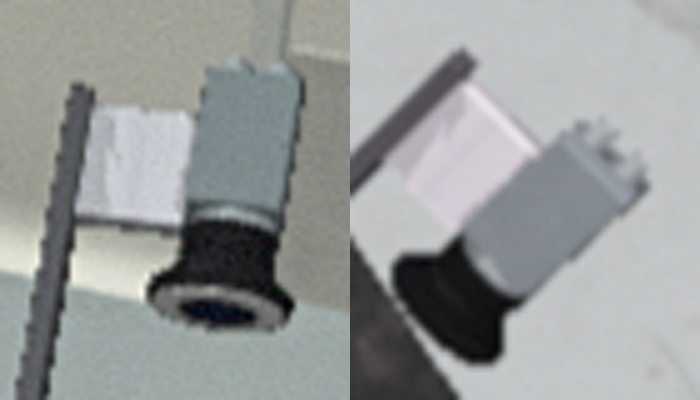

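The lens front ring is at about (403.6,111.4) in scene and (436,214) in top. I'll now refine the poses and work out the first moves.

```bash
python3 - <<'E'
from h import *
from plant import r
d=pickle.load(open("s0.pkl","rb")); s,t=d["scene"],d["top"]
for q in[(199,257),(257,296),(243,316),(187,275)]: print("stand top",onz(t,*q,.062).round(4),"bench",onz(t,*q,0).round(4))
for q in[(175,330),(186,323),(269,324),(274,349)]: print("scene stand top",onz(s,*q,.062).round(4))
print("slot side tip",onz(t,220.7,289,.181),onz(s,239.3,277.3,.181))
dot=cross(ray(s,381.3,239.8),ray(t,361.7,282.7)); print(dot, onz(s,381.3,239.8,.097),onz(t,361.7,282.7,.097))
l,e=cross(ray(s,403.6,111.4),ray(t,436,214)); print("lens",l,e)
v=l-dot[0]; print(v,np.linalg.norm(v),np.degrees([np.arctan2(v[1],v[0]),np.arctan2(v[2],np.hypot(*v[:2]))]))
st=r.get_state(); print(R.from_quat(st["eef_rot"]).as_matrix().round(3))
# pen and gauge in top
P=lambda a,b:print(*cross(ray(s,*a),ray(t,*b)))
P((192,299.5),(175+66/3,235+100/3))
E
```

```text
stand top [0.5296 0.4592 0.062 ] bench [0.5406 0.4759 0.    ]
stand top [0.4505 0.3441 0.062 ] bench [0.4558 0.3527 0.    ]
stand top [0.4126 0.3708 0.062 ] bench [0.4153 0.3813 0.    ]
stand top [0.4943 0.4816 0.062 ] bench [0.5028 0.4999 0.    ]
scene stand top [0.5219 0.4623 0.062 ]
scene stand top [0.5241 0.4446 0.062 ]
scene stand top [0.4547 0.3523 0.062 ]
scene stand top [0.4149 0.3697 0.062 ]
slot side tip [0.45317162 0.38884217 0.181     ] [0.45206338 0.38873178 0.181     ]
(array([0.46699509, 0.14251671, 0.09786629]), [np.float64(0.0016383637400673807), np.float64(0.0016383637400672882)]) [0.46649761 0.14071202 0.097     ] [0.4682503  0.14359211 0.097     ]
lens [0.55907095 0.03242032 0.23735791] [np.float64(0.001982487484368049), np.float64(0.001982487484368189)]
[ 0.09207586 -0.1100964   0.13949161] 0.20014267285360507 [-50.09357401  44.18368003]
[[-0.001  0.328 -0.945]
 [ 0.001 -0.945 -0.328]
 [-1.    -0.001  0.   ]]
[0.49463038 0.44044538 0.13625523] [np.float64(0.0019713210303741596), np.float64(0.0019713210303741817)]
```

Call:
drive_tool:
  deltas:
    - [[-5.73,0,0],[-3.5,0,0],5]
    - [[-5.73,0,0],[-3.5,0,0],5]
    - [[-5.73,0,0],[-3.5,0,0],5]
    - [[-5.73,0,0],[-3.5,0,0],5]
    - [[-5.73,0,0],[-3.5,0,0],5]
    - [[-5.73,0,0],[-3.5,0,0],5]

```text
clock: 0.65
tool_pos: [0.2044, -0.59, 0.4226]
eef_rot: [-0.631, -0.32, 0.631, -0.32]
contact_force: [0.9, -0.9, -0.5]
opening: 0.58
```

Call:
drive_tool:
  deltas:
    - [[0,0,0],[0,-0.67,-3.86],5]
    - [[0,0,0],[0,-0.67,-3.86],5]
    - [[0,0,0],[0,-0.67,-3.86],5]
    - [[0,0,0],[0,-0.67,-3.86],5]
    - [[0,0,0],[0,-0.67,-3.86],5]
    - [[0,0,0],[0,-0.67,-3.86],5]
    - [[0,0,0],[0,-0.67,-3.86],5]
    - [[0,0,0],[0,-0.67,-3.86],5]
    - [[0,0,0],[0,-0.67,-3.86],5]
    - [[0,0,0],[0,-0.67,-3.86],5]
    - [[0,0,0],[0,-0.67,-3.86],5]
    - [[0,0,0],[0,-0.67,-3.86],5]

```text
clock: 1.65
tool_pos: [0.4158, -0.1685, 0.421]
eef_rot: [-0.631, -0.318, 0.632, -0.318]
contact_force: [0.7, 0.0, -0.7]
opening: 0.568
```

```bash
cat >> h.py <<'E'
def goal(r,p,jawyaw=None,Rm=None):
    st=r.get_state(); M=R.from_quat(st["eef_rot"])
    if Rm is None:
        a=np.radians(jawyaw); y=np.array([np.cos(a),np.sin(a),0]); x=np.array([0,0,-1.]); Rm=np.c_[x,y,np.cross(x,y)]
    print("t",st["clock"],"pos",st["tool_pos"].round(4),"q",st["q"].round(2),"F",st["contact_force"].round(2),"open",round(st["opening"]*8.8,2))
    print("turn deg",(M.inv()*R.from_matrix(Rm)).as_rotvec(degrees=True).round(2),"shift cm in present axes",(M.inv().apply(p-st["tool_pos"])*100).round(2),"in goal axes",(Rm.T@(p-st["tool_pos"])*100).round(2))
E
python3 - <<'E'
from h import *; from plant import r
goal(r,[.453,.3888,.42],-36.5)
E
```

```text
t 1.65 pos [ 0.4158 -0.1685  0.421 ] q [ 0.7   0.26 -0.56  1.69  0.14  1.24 -0.53] F [ 0.71  0.03 -0.66] open 4.99
turn deg [-0.01  0.03 -0.01] shift cm in present axes [  0.07 -30.17 -47.01] in goal axes [  0.1  -30.16 -47.02]
```

Call:
drive_tool:
  deltas:
    - [[0,0,0],[0,-2.15,-3.36],5]
    - [[0,0,0],[0,-2.15,-3.36],5]
    - [[0,0,0],[0,-2.15,-3.36],5]
    - [[0,0,0],[0,-2.15,-3.36],5]
    - [[0,0,0],[0,-2.15,-3.36],5]
    - [[0,0,0],[0,-2.15,-3.36],5]
    - [[0,0,0],[0,-2.15,-3.36],5]
    - [[0,0,0],[0,-2.15,-3.36],5]
    - [[0,0,0],[0,-2.15,-3.36],5]
    - [[0,0,0],[0,-2.15,-3.36],5]
    - [[0,0,0],[0,-2.15,-3.36],5]
    - [[0,0,0],[0,-2.15,-3.36],5]

```text
clock: 2.65
tool_pos: [0.4478, 0.3089, 0.4207]
eef_rot: [-0.631, -0.318, 0.632, -0.318]
contact_force: [0.9, 0.3, 0.2]
opening: 0.572
```

Call:
drive_tool:
  deltas:
    - [[0,0,0],[0,-2.15,-3.36],5]
    - [[0,0,0],[0,-2.15,-3.36],5]
    - [[0,0,0],[3.3,0,0],5]
    - [[0,0,0],[3.3,0,0],5]
    - [[0,0,0],[3.3,0,0],5]
    - [[0,0,0],[3.3,0,0],5]
    - [[0,0,0],[3.3,0,0],5]
    - [[0,0,0],[0,0,0],5]
    - [[0,0,0],[0,0,0],5]

```text
clock: 3.4
tool_pos: [0.4529, 0.3859, 0.255]
eef_rot: [-0.63, -0.318, 0.633, -0.319]
contact_force: [0.3, 0.3, 0.5]
opening: 0.565
```

```bash
python3 - <<'E'
from h import *; from plant import r
st=r.get_state(); w=r.snapshot("wrist"); goal(r,np.array([.453,.3888,.142]),-36.5)
pickle.dump((st,w),open("w1.pkl","wb"))
T=np.linalg.inv(wristT(w,st)); w["extrinsics"]=T
img=w["color"][:,:,::-1].copy()
for p in([.453,.3888,.181],[.4529,.3888,.093],[.4946,.4404,.136],[.494,.444,.062]):
    u=proj(w,p); print(u); cv2.circle(img,tuple(map(int,u)),4,(0,0,255),1)
cv2.imwrite("pics/w1.png",img)
E
```

```text
t 3.45 pos [0.4537 0.3874 0.2569] q [-0.42  0.66 -0.65  1.58  0.44  1.05 -1.83] F [-0.29  0.22 -0.04] open 4.97
turn deg [ 0.   -0.04  0.01] shift cm in present axes [11.49 -0.14 -0.06] in goal axes [11.49 -0.14 -0.07]
(np.float64(313.67468918514203), np.float64(235.95622111092098))
(np.float64(314.30349487941163), np.float64(208.42021524351588))
(np.float64(318.0375134176834), np.float64(123.03355849351982))
(np.float64(314.60890782155116), np.float64(120.35982551695747))
```

View pics/w1.png

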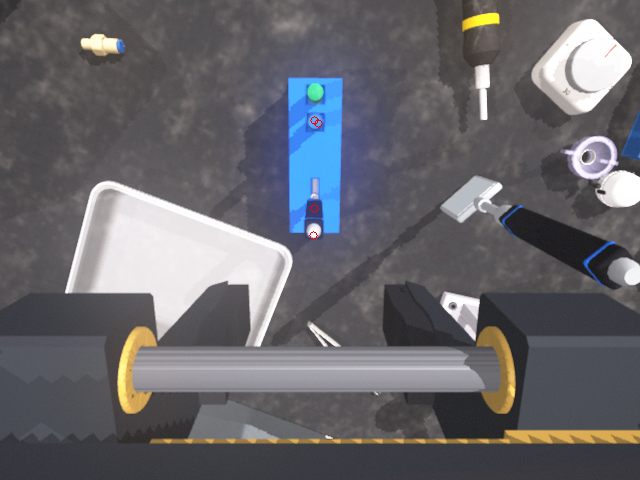

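The wrist view shows the mirror tip at (313,231), in line with the jaws. The stand is square to them, and the pen (316,122) and gauge (315,92) are well clear. Next I descend and close.

Call:
drive_tool:
  deltas:
    - [[0,0,0],[2.5,-0.1,-0.2],5]
    - [[0,0,0],[2.5,0,0],5]
    - [[0,0,0],[2.5,0,0],5]
    - [[0,0,0],[2.0,0,0],5]
    - [[0,0,0],[1.5,0,0],5]
    - [[0,0,0],[0.5,0,0],5]
    - [[0,0,0],[0,0,0],3]
    - [[0,0,0],[0,0,0],2]
    - [[0,0,0],[0,0,0],0.8]
    - [[0,0,0],[0,0,0],0.8]
    - [[0,0,0],[0,0,0],0.8]
    - [[0,0,0],[0,0,0],0.8]
  force: 20

```text
clock: 4.45
tool_pos: [0.4541, 0.3894, 0.1417]
eef_rot: [0.632, 0.318, -0.631, 0.318]
contact_force: [-0.2, 0.6, 0.1]
opening: 0.138
```

Call:
drive_tool:
  deltas:
    - [[0,0,0],[0,0,0],0.5]
    - [[0,0,0],[0,0,0],0.5]
    - [[0,0,0],[0,0,0],0.5]
    - [[0,0,0],[0,0,0],0.5]

```text
clock: 4.78
tool_pos: [0.4541, 0.3896, 0.1416]
eef_rot: [0.632, 0.318, -0.631, 0.318]
contact_force: [-0.0, -0.4, 5.9]
opening: 0.13
```

Call:
drive_tool:
  deltas:
    - [[0,0,0],[-0.5,0,0],0.5]
    - [[0,0,0],[-1,0,0],0.5]
    - [[0,0,0],[-1.5,0,0],0.5]
    - [[0,0,0],[-1.5,0,0],0.5]
    - [[0,0,0],[-1.5,0,0],0.5]
    - [[0,0,0],[-1.5,0,0],0.5]
    - [[0,0,0],[-1.5,0,0],0.5]
    - [[0,0,0],[-1,0,0],0.5]
    - [[0,0,0],[0,0,0],0.5]
    - [[0,0,0],[0,0,0],0.5]
    - [[0,0,0],[0,0,0],0.5]
    - [[0,0,0],[0,0,0],0.5]

```text
clock: 5.78
tool_pos: [0.4534, 0.3884, 0.2399]
eef_rot: [-0.631, -0.318, 0.632, -0.319]
contact_force: [-0.6, 0.2, -1.3]
opening: 0.132
```

```bash
python3 - <<'E'
from h import *; from plant import r
st=r.get_state(); d={n:r.snapshot(n) for n in("scene","top","wrist")}; d["st"]=st
pickle.dump(d,open("s2.pkl","wb")); goal(r,st["tool_pos"],-36.5)
d["wrist"]["extrinsics"]=np.linalg.inv(wristT(d["wrist"],st))
g=st["tool_pos"]+[0,0,.008]
for n in d:
    if n!="st": print(n,[np.round(proj(d[n],g-[0,0,k]),0) for k in(0,.06,.122)])
c=d["scene"]["color"][90:390,120:460,::-1]; w=d["wrist"]["color"][100:400,180:450,::-1]
cv2.imwrite("pics/c2.png",np.hstack([cv2.resize(c,None,fx=1.3,fy=1.3),cv2.resize(w,None,fx=1.3,fy=1.3)]))
E
```

```text
t 5.9333 pos [0.4535 0.3887 0.2402] q [-0.43  0.68 -0.64  1.6   0.46  1.02 -1.85] F [ 0.22 -0.27 -0.22] open 1.14
turn deg [0.01 0.08 0.01] shift cm in present axes [0.03 0.02 0.03] in goal axes [0.03 0.02 0.03]
scene [array([234., 236.]), array([238., 273.]), array([243., 306.])]
top [array([212., 284.]), array([220., 288.]), array([228., 292.])]
wrist [array([316., 291.]), array([316., 250.]), array([316., 225.])]
```

View pics/c2.png

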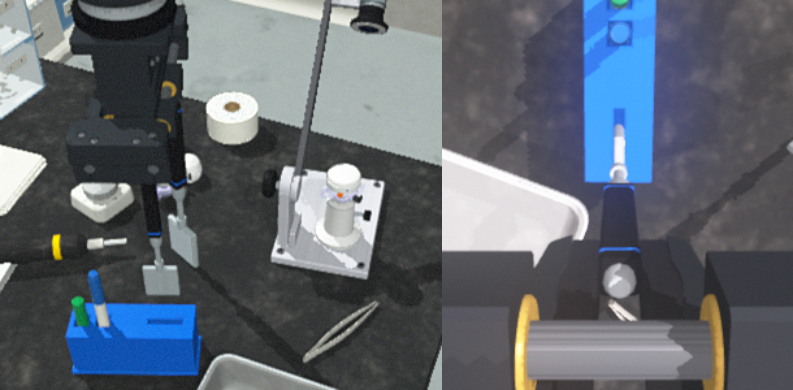

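The mirror is out of the slot and hanging straight. The frame is at about scene (244,305), against (243,306) predicted. I'll check the in-hand pose against predicted points and plan the goal.

```bash
cat >> h.py <<'E'
D=np.array([.467,.1425,.0975]); YAW=-50.5; EL=44.; OFF=np.array([.1137,.003,0.]); RG=np.eye(3) # glass centre in tool; mirror rotation in tool
def target(back=.065,up=.012):
    a=np.radians(YAW);e=np.radians(EL); X=np.array([np.cos(a),np.sin(a),0])
    aim=D+.042*(np.cos(e)*X+[0,0,np.sin(e)]); G=D-back*X+[0,0,up]
    n=(aim-G)/np.linalg.norm(aim-G); h=np.array([0,0,1.])-n[2]*n; h/=np.linalg.norm(h)
    Rm=np.c_[-h,n,np.cross(-h,n)]@RG.T; return G-Rm@OFF,Rm,aim,G
E
python3 - <<'E'
from h import *; from plant import r
d=pickle.load(open("s2.pkl","rb")); st=d["st"]; w=d["wrist"]; w["extrinsics"]=np.linalg.inv(wristT(w,st))
M=R.from_quat(st["eef_rot"]).as_matrix(); f=lambda p: st["tool_pos"]+M@p
pts={"tip":[-.0395,0,0],"bl":[.1337,.0,-.017],"br":[.1337,0,.017],"tl":[.0937,0,-.017],"tr":[.0937,0,.017]}
for k,p in pts.items(): print(k,np.round(proj(w,f(p)),1),np.round(proj(d["scene"],f(p)),1))
p,Rm,aim,G=target(); print("aim",aim,"G",G,"tool",p); goal(r,p,Rm=Rm)
a=cv2.resize(d["wrist"]["color"][180:330,270:360,::-1],None,fx=4,fy=4,interpolation=2)
b=cv2.resize(d["scene"]["color"][200:340,200:290,::-1],None,fx=4,fy=4,interpolation=2)[:600]
b=np.pad(b,((0,600-b.shape[0]),(0,0),(0,0))); cv2.imwrite("pics/c3.png",np.hstack([a,b]))
E
```

```text
tip [316.3 324.9] [230.7 215.3]
bl [316.3 196.7] [231.5 315.9]
br [316.3 241.4] [257.4 316. ]
tl [316.3 206.6] [228.2 295.5]
tr [316.3 257.2] [255.1 295.6]
aim [0.48621737 0.11918747 0.12667565] G [0.42565492 0.1926556  0.1095    ] tool [0.41093781 0.21050888 0.22086138]
t 5.9333 pos [0.4535 0.3887 0.2402] q [-0.43  0.68 -0.64  1.6   0.46  1.02 -1.85] F [ 0.22 -0.27 -0.22] open 1.14
turn deg [13.98 -1.17 10.18] shift cm in present axes [ 1.96  7.17 16.86] in goal axes [ 3.87 10.53 14.62]
```

View pics/c3.png

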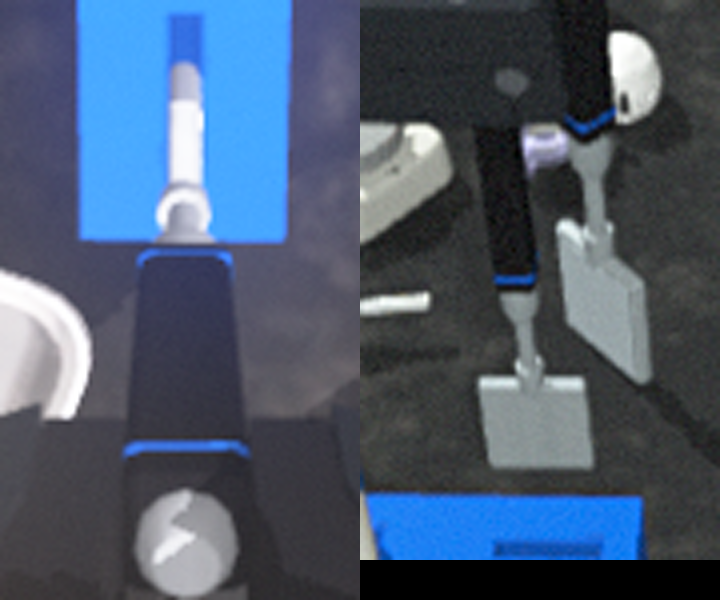

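The in-hand pose agrees: frame corners are within about 1.5 px in both views, with no lean. Next I turn and lean, then slide across, then move in from behind.

Call:
drive_tool:
  deltas:
    - [[3.5,-0.3,2.55],[0,0,0],0.5]
    - [[3.5,-0.3,2.55],[0,0,0],0.5]
    - [[3.5,-0.3,2.55],[0,0,0],0.5]
    - [[3.5,-0.3,2.55],[0,0,0],0.5]
    - [[0,0,0],[0,0,1.5],0.5]
    - [[0,0,0],[0,0,3],0.5]
    - [[0,0,0],[0,0,3],0.5]
    - [[0,0,0],[0,0,3],0.5]
    - [[0,0,0],[0,0,3],0.5]
    - [[0,0,0],[0,0,1.1],0.5]
    - [[0,0,0],[0,0,0],0.5]
    - [[0,0,0],[0,0,0],0.5]

```text
clock: 6.93
tool_pos: [0.3414, 0.2967, 0.2411]
eef_rot: [0.685, 0.179, -0.641, 0.297]
contact_force: [0.6, 0.7, -0.6]
opening: 0.134
```

```bash
python3 - <<'E'
from h import *; from plant import r
p,Rm,aim,G=target(); goal(r,p,Rm=Rm)
E
```

```text
t 6.9333 pos [0.3414 0.2967 0.2411] q [-0.61  0.47 -0.51  2.01  0.52  0.86 -2.34] F [ 0.63  0.65 -0.55] open 1.18
turn deg [-0.01 -0.11 -0.01] shift cm in present axes [ 3.96 10.54  0.13] in goal axes [ 3.96 10.54  0.12]
```

Call:
drive_tool:
  deltas:
    - [[0,0,0],[0.5,0.7,0],0.5]
    - [[0,0,0],[0.5,1.4,0],0.5]
    - [[0,0,0],[0.5,1.4,0.1],0.5]
    - [[0,0,0],[0.5,1.4,0],0.5]
    - [[0,0,0],[0.5,1.4,0],0.5]
    - [[0,0,0],[0.5,1.4,0],0.5]
    - [[0,0,0],[0.5,1.4,0],0.5]
    - [[0,0,0],[0.4,1.0,0],0.5]
    - [[0,0,0],[0,0.4,0],0.5]
    - [[0,0,0],[0,0,0],0.5]
    - [[0,0,0],[0,0,0],0.5]
    - [[0,0,0],[0,0,0],0.5]

```text
clock: 7.93
tool_pos: [0.4102, 0.2116, 0.2212]
eef_rot: [0.685, 0.179, -0.641, 0.297]
contact_force: [0.6, -0.1, -0.0]
opening: 0.13
```

```bash
python3 - <<'E'
from h import *; from plant import r
p,Rm,aim,G=target(); st=r.get_state(); d={n:r.snapshot(n) for n in("scene","top","wrist")}; d["st"]=st
pickle.dump(d,open("s3.pkl","wb")); goal(r,p,Rm=Rm)
d["wrist"]["extrinsics"]=np.linalg.inv(wristT(d["wrist"],st))
M=R.from_quat(st["eef_rot"]).as_matrix(); f=lambda p: st["tool_pos"]+M@p
for k,q in {"bl":[.1337,0,-.017],"br":[.1337,0,.017],"tl":[.0937,0,-.017],"tr":[.0937,0,.017],"tip":[-.0395,0,0]}.items():
    print(k,*[np.round(proj(d[n],f(q)),1) for n in("scene","top","wrist")])
print("dot",*[np.round(proj(d[n],D),1) for n in("scene","top","wrist")])
a=cv2.resize(d["scene"]["color"][180:310,290:430,::-1],None,fx=2.8,fy=2.8,interpolation=2)[:300]
a=cv2.resize(d["scene"]["color"][180:330,290:423,::-1],None,fx=3,fy=3,interpolation=2)[:450]
b=cv2.resize(d["top"]["color"][210:360,290:423,::-1],None,fx=3,fy=3,interpolation=2)
cv2.imwrite("pics/c4.png",np.hstack([a,b])); cv2.imwrite("pics/w4.png",d["wrist"]["color"][:,:,::-1])
E
```

```text
t 8.0833 pos [0.4101 0.2113 0.2213] q [-0.4   0.49 -0.47  2.05  0.59  0.76 -2.16] F [-0.2  -0.39 -0.15] open 1.15
turn deg [ 0.04 -0.09 -0.  ] shift cm in present axes [ 0.06  0.1  -0.01] in goal axes [ 0.06  0.1  -0.01]
bl [360.1 271.6] [329.5 299.6] [316.8 196.5]
br [383.2 275.9] [341.5 313.5] [316.8 241.2]
tl [360.5 255.6] [327.  300.5] [316.9 206.4]
tr [384.5 259.9] [339.6 315.1] [316.9 257. ]
tip [375.8 194.1] [324.  313.3] [317.3 324.7]
dot [380.2 239.8] [362.3 283.3] [404.5 218.6]
```

View pics/c4.png

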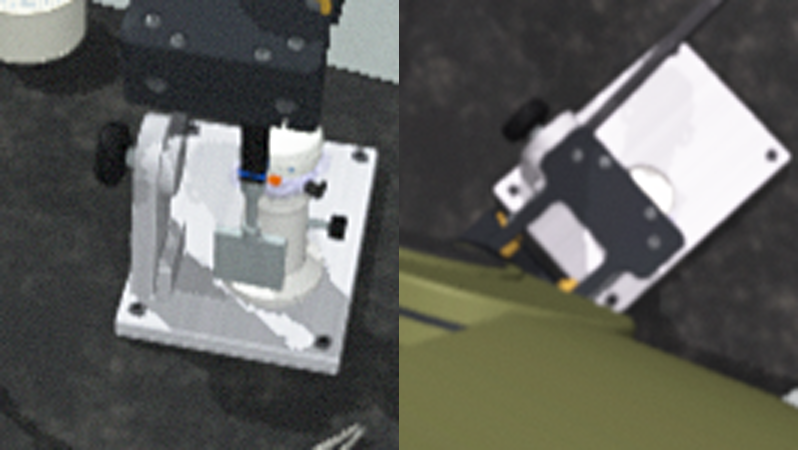

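View pics/w4.png

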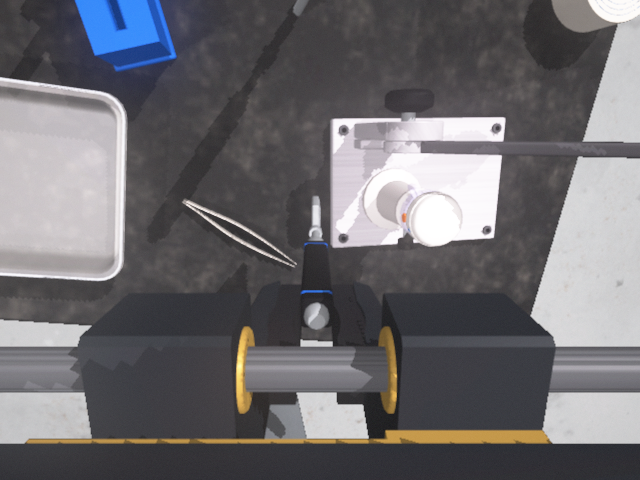

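The wrist view shows the mirror edge-on at (316,215) and the orange dot at (403.5,217), against (404.5,218.6) predicted. In scene the frame corners and the dot share the same +1.2 px offset, so relative to each other they agree. One independent check remains: station yaw and lens direction from this wrist view.

```bash
python3 - <<'E'
from h import *
d=pickle.load(open("s3.pkl","rb")); st=d["st"]; w=d["wrist"]; T=wristT(w,st)
c=[onz(w,u,v,.012,T) for u,v in[(331,119),(506,117),(496,237),(331,247)]]
yaw=lambda a:np.degrees(np.arctan2(a[1],a[0]))
for i in range(4): e=c[(i+1)%4]-c[i]; print(np.linalg.norm(e).round(4),yaw(e).round(1))
s,t=d["scene"],d["top"]
print("dot wrist+scene",cross(ray(s,381.3,239.8),ray(w,403.5,217,T)),onz(w,403.5,217,.097,T))
M=R.from_quat(st["eef_rot"]).as_matrix(); G=st["tool_pos"]+M@OFF
for dd in(D,onz(w,403.5,217,.097,T)):
  for Y in(-49,-50.5,-52):
   for E in (42,44,46):
    a,e=np.radians([Y,E]);X=np.array([np.cos(a),np.sin(a),0]);Yv=np.array([-X[1],X[0],0]); aim=dd+.042*(np.cos(e)*X+[0,0,np.sin(e)])
    v=M.T@(aim-G); g=G-dd; print(Y,E,"miss across",(v[2]*1e3).round(1),"along",(-v[0]*1e3).round(1),"glass",(np.array([g@X,g@Yv,g[2]])*1e3).round(1))
E
```

```text
0.1706 -49.7
0.1185 -138.8
0.1731 130.2
0.118 40.0
dot wrist+scene (array([0.46697074, 0.14206932, 0.09659068]), [np.float64(0.0014845980583443347), np.float64(0.0014845980583442944)]) [0.46745215 0.14376228 0.097     ]
-49 42 miss across -0.4 along -1.8 glass [-66.3   2.1  12.4]
-49 44 miss across -0.4 along -0.6 glass [-66.3   2.1  12.4]
-49 46 miss across -0.3 along 0.6 glass [-66.3   2.1  12.4]
-50.5 42 miss across 0.4 along -1.8 glass [-66.3   0.4  12.4]
-50.5 44 miss across 0.4 along -0.6 glass [-66.3   0.4  12.4]
-50.5 46 miss across 0.4 along 0.6 glass [-66.3   0.4  12.4]
-52 42 miss across 1.2 along -1.8 glass [-66.3  -1.4  12.4]
-52 44 miss across 1.2 along -0.6 glass [-66.3  -1.4  12.4]
-52 46 miss across 1.2 along 0.6 glass [-66.3  -1.4  12.4]
-49 42 miss across -1.5 along -2.2 glass [-65.6   0.9  12.9]
-49 44 miss across -1.5 along -0.9 glass [-65.6   0.9  12.9]
-49 46 miss across -1.5 along 0.3 glass [-65.6   0.9  12.9]
-50.5 42 miss across -0.7 along -2.2 glass [-65.6  -0.8  12.9]
-50.5 44 miss across -0.7 along -0.9 glass [-65.6  -0.8  12.9]
-50.5 46 miss across -0.7 along 0.3 glass [-65.6  -0.8  12.9]
-52 42 miss across 0.1 along -2.2 glass [-65.6  -2.5  12.9]
-52 44 miss across 0.1 along -0.9 glass [-65.6  -2.5  12.9]
-52 46 miss across 0.0 along 0.3 glass [-65.6  -2.5  12.9]
```

Every variant misses the aim point by under 2.5 mm, against the 8 mm allowed. I'm handing in.

```bash
python3 -c "
from plant import r
s=r.get_state(); print(s['clock'],s['contact_force'],abs(s['qd']).max(),s['opening']); print(r.finish_job())"
```

```text
8.0833 [-0.20004702 -0.39270054 -0.1483979 ] 0.002091646871032784 0.1302776210364288
the job is handed in; nothing more can be done
None
```

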